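# Raise the lane barrier and pass the sample jar through

### The job

The sample jar waits in the little slide lane behind the lowered barrier arm. Using only the fingers to push, swing the counterweighted arm up past its balance point so that it stays raised by itself, then push the jar along the lane, under the raised arm, until it stands upright against the end stop. Pick nothing up, keep the jar in the lane, and leave everything else on the desk where it is.

Things in the scene. Friction and masses are not known exactly. Their poses are not given: they have to be found in the camera images.
- lane: fixed slide lane, slippery plastic, on a grey deck 310 mm long, 112 wide, 8 thick. Origin at desk height on the lane's centre line, below the lowered arm. x: across the lane, away from the robot; y: along it, away from the end stop; z up. Side rails: inner faces at x = +/-43 mm, tops 26 mm over the desk. Thin arm rest at x = -54 mm, y = 0 (8 by 22 mm, top 76 mm over the desk). Deck runs y = -145 (end stop) to 165 mm (open)
- lane_end (a point): point on the deck at the middle of the end stop's inner face (a bar across the lane, top 40 mm over the desk), at y = -135 mm in the lane's frame; axes as the lane's. A jar against the stop has its axis 32 mm before this point
- lane_hinge (a point): point on the barrier's hinge axis (the lane's y direction), in a post 30 by 35 mm, top 103 mm over the desk, at 130 mm along the lane's x; the point is 85 mm over the desk; axes as the lane's. A dark round counterweight (40 mm diameter, 44 mm wide) sits on the arm's tail, 58 mm behind and above the hinge
- barrier (a joint): barrier angle: 0 = lowered, level across the lane; grows as the free end (robot's side of the lane) swings up and over towards the post; 1.75 = fully raised, 10 degrees past upright, on its stop. Let go below about 1.0 rad it falls shut; beyond that it goes on up to the stop by itself and stays. About 1 N at barrier_push lifts it from level
- barrier_push (a point): point on the centre line of the barrier arm, 220 mm from the hinge, near the free end, outside the lane on the robot's side. The arm is a round white bar 15 mm thick with a black 18 mm end cap, its end 250 mm from the hinge, axis 85 mm over the desk when lowered. Site x: along the arm, free end to hinge; z: square to it, up when lowered
- sample_jar: round glass jar of yellow oil with a brown lid, 64 mm diameter, 94 mm high, about 0.2 kg; origin at the centre of its underside, z up. Starts upright on the deck within 10 mm of the lane's centre line, 80 to 115 mm before the barrier (lane y positive)
- beaker: bystander: clear beaker, 70 mm diameter, 90 mm high; origin under its centre
- cap_a: bystander: white screw cap, 31 mm diameter, 20 mm high; origin under its centre
- cap_b: bystander: white screw cap, 31 mm diameter, 20 mm high, open side up; origin under its centre
- jerry_cap: bystander: large yellow cap, 62 mm diameter, 22 mm high; origin under its centre
There are look-alikes about, which are no part of the job. What is shaped like the sample_jar but blue, purple or red is not meant.

How it is judged:
On the way, in this order (a step that is already met when the one before it is completed fails the run):
1. the barrier arm stands fully raised on its stop with nothing touching it (value of joint barrier above 1.6 rad and contact force between each of the arm, the fingers and barrier below 0.1 N and y of sample_jar in the frame of lane above 0.02 m), for 0.2 s.
2. the jar has been pushed wholly past the barrier (y of sample_jar in the frame of lane below -0.05 m), for 0.1 s.
At the end, for the whole second after the job is handed in: the barrier stands raised on its stop (over 1.6 rad), and the jar stands upright and still on the deck between the rails with no more than about 10 mm between it and the end stop (value of joint barrier above 1.6 rad and y of sample_jar in the frame of lane_end between 0.02 and 0.042 m and x of sample_jar in the frame of lane between -0.02 and 0.02 m and height (world z) of sample_jar below 0.013 m and angle between sample_jar's own z axis and vertical below 0.1 rad and linear speed of sample_jar below 0.02 m/s); the robot touches nothing.
It fails at once if the jar is lifted off the deck (by more than about 15 mm) (height (world z) of sample_jar above 0.023 m).
It fails at once if the jar is tipped (over 0.35 rad) (angle between sample_jar's own z axis and vertical above 0.35 rad).
It fails at once if the jar leaves the lane (x of sample_jar in the frame of lane above 0.03 m or x of sample_jar in the frame of lane below -0.03 m or y of sample_jar in the frame of lane above 0.18 m).
It fails at once if another thing on the desk is moved by more than 20 mm (distance of any of beaker, cap_a, cap_b, jerry_cap from where it was at the start of the episode above 0.02 m).
It also fails if it takes over 64 s, if anything falls off the work surface, if the arm or the gripper's body presses on something with over 40 N, if the wrist force passes 120 N, or if a joint passes its speed limit or range.

### The arm

A 6-joint arm with a two-finger parallel gripper is mounted at the origin on a cart in front of the work surface, level with it; the furniture and walls round the work are solid. World frame = base frame: x ahead of the robot, y to its left, z up, the work surface at z = 0. Lengths are in m, angles in rad, forces in N, time in s.
With the tool pointing down it reaches from about 0.25 to 0.8 m from the base axis. Payload 8.5 kg.
Tool frame: the origin (TCP) lies between the finger pads; the fingertips stand 8 mm ahead of it and the grasp point (between the pads) lies 11 mm behind it (tip_extent is the distance from the TCP to the fingertips, in m); y points along the fingers, z is the direction in which the jaws open and shut, and the axes are right-handed (so a half turn about y gives the same grasp; the last joint's range is limited). The gripper opens to 85 mm and grips with 20 to 120 N. Pads are 22 mm wide; open, the fingers measure 114 mm over their backs; the gripper's body (76 mm by 85 mm) begins 54 mm behind the grasp point. The pads swing forward as they close: fully open they stand 13 mm farther back than shut.
Start: joints at [-1.264, 0.238, -0.013, 1.319, 0, 1.571], TCP at [0.159, -0.5, 0.239] pointing down, gripper open.
Joint ranges: [-2.66, 2.66], [-1.03, 1.9], [-1.14, 1.46], [-1.82, 2.27], [-1.45, 1.34], [-3.14, 3.14]. Speed limits (rad/s): [2.22, 2.22, 2.79, 3.14, 3.14, 3.14].

### API

Orientations are given as a 3x3 rotation matrix whose columns are the frame's x, y, z axes.
In Python, from cell import * gives the robot as it stands.
- The arm moves only by the tool drive_tool, never from a script. Its argument "targets" is one flat list of numbers, 7 for each row, row after row: the shift along the tool's x, y, z in cm, then the turn, a rotation vector about the tool's x, y, z in rad, then the finger opening in cm, from 0 to 8.54. In form: [tx, ty, tz, ax, ay, az, jaw, tx, ty, tz, ax, ay, az, jaw, ...]. A call has 1 to 12 rows; each row shifts and turns the pose as measured when the row begins, along the tool's axes as they then stand; what a row does not reach is not made up. A row lasts 1/8 s, in which the tool goes at most 62.5 mm and 10.7 degrees, less where a joint would pass 70% of its speed; a pose out of reach is approached as far as the arm can. A call with a gripper value outside its range is refused whole. The fingers move at their own pace and stop on an object; "newtons" is the grip in N (left out, the last holds). Time passes only in rows, so rows that do not move let the fingers close. It gives the time, the measured TCP pose, the force and the opening at its end, in the units of the state.
- observe(): the state, without advancing time (a new reading comes with each control period).
- get_image(name): name is "scene" or "top" or "wrist"; returns a dict with "img" (400x640x3 uint8, red, green, blue), "fx", "fy", "cx", "cy" (pixels), "R" (3x3) and "t" (3): a world point X has camera coordinates R X + t. Camera axes: x right, y down, z forward; pixel columns grow to the right and rows downward; lengths in m; the calibration is good to about 2 mm. A picture is of the moment at which its call begins. There is no depth.
- hand_in(): hands the job in, once; it reports no verdict.
The state is a dict: "t": time; "joint_pos": joint angles; "joint_vel": joint speeds; "joint_efforts": joint torques, N m; "position": TCP position; "orientation": TCP orientation; "force": force on the tool from outside, world axes, zero at the start; "ft_torque": the same for the moment, N m; "width": finger opening in m.
Only numpy, scipy, OpenCV 4.12 (cv2) and the standard library are available. Lean on these libraries where they do the work, as an engineer would, in place of code of your own. Each camera call takes 0.05 s, during which the arm holds its last target. There are 200 camera calls.

## Working session

There is one attempt and no reset: what is moved stays moved. The work goes in short steps, Python scripts to look and compute and a tool call to move; the robot and the scene stay as the last step left them, time stands still between calls to the robot, and variables do not carry over. Pictures are saved under pics/ and viewed, about 8 in all and at most 12, crops included, and the job is handed in when it is done.

Besides the shell and the picture viewer there is one more tool, called in YAML: its name, and indented under it one key for each argument. drive_tool: Moves the arm, as the interface text tells. Its arguments: {"type":"object","properties":{"targets":{"type":"array","items":{"type":"number"}},"newtons":{"type":"number"}},"required":["targets"]}

```bash
mkdir -p pics; ls; python3 - <<'E'
from cell import *
import cv2,json,numpy as np
for n in("scene","top"):
    d=get_image(n); cv2.imwrite(f"pics/{n}0.png",d["img"][:,:,::-1])
    np.savez(f"{n}0.npz",**d); print(n,d["fx"],d["cx"],d["cy"],np.round(d["R"],3).tolist(),np.round(-np.array(d["R"]).T@d["t"],3))
o=observe();print(o["t"],o["position"],np.round(o["orientation"],3))
E
```

```text
pics
scene 497.2708301972161 316.63458247584373 197.96327724994077 [[-0.745, -0.666, 0.014], [-0.395, 0.425, -0.814], [0.537, -0.613, -0.58]] [-0.16   0.715  0.879]
top 452.9699705965286 322.4129561711686 201.06517312754448 [[-0.006, -1.0, 0.025], [-0.996, 0.003, -0.094], [0.094, -0.026, -0.995]] [ 0.44  -0.099  1.045]
0.1 [ 0.15843436 -0.50015259  0.23875924] [[-0.953 -0.     0.302]
 [-0.302  0.001 -0.953]
 [ 0.    -1.    -0.001]]
```

View pics/scene0.png

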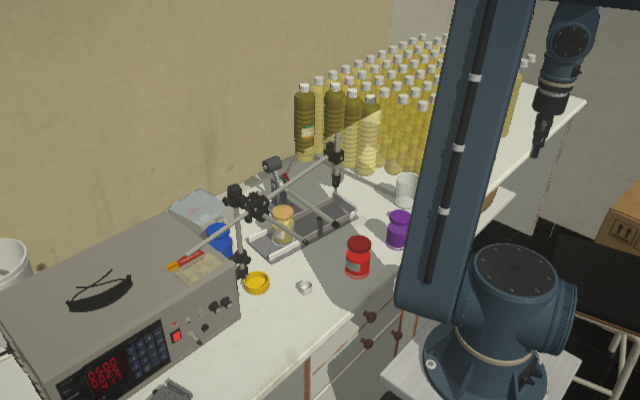

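View pics/top0.png

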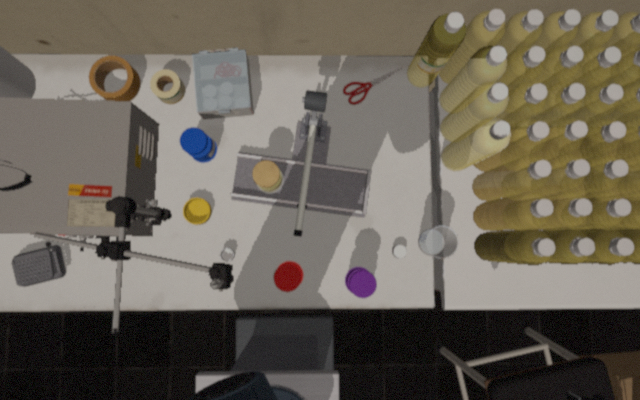

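Top view: lane deck around (235–370, 152–213), jar lid near (267,173), barrier tip near (298,233), hinge post near (312,130). A clamp stand overhangs at (120–230, 200–285). I'll look closer.

```bash
python3 - <<'E'
import cv2,numpy as np
a=cv2.imread("pics/scene0.png")[120:310,140:440]; b=cv2.imread("pics/top0.png")[70:300,200:440]
a=cv2.resize(a,None,fx=2.6,fy=2.6,interpolation=cv2.INTER_CUBIC);b=cv2.resize(b,None,fx=2.5,fy=2.5,interpolation=cv2.INTER_CUBIC)
cv2.imwrite("pics/s1.png",a);cv2.imwrite("pics/t1.png",b)
E
```

```text
(no output)
```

View pics/s1.png

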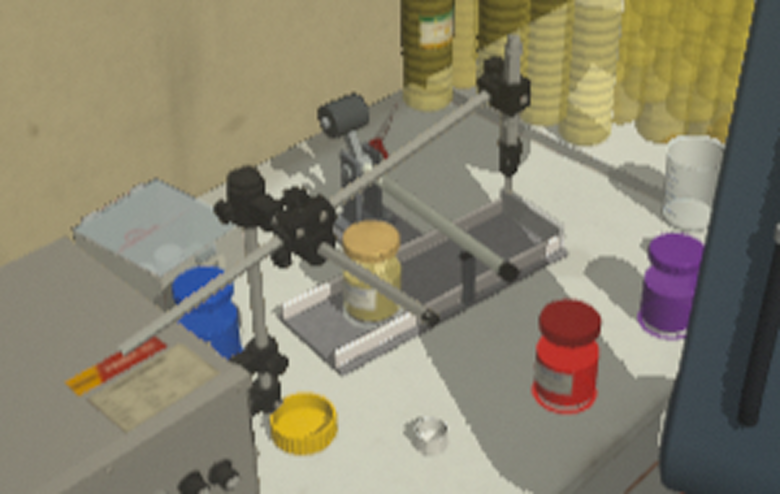

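View pics/t1.png

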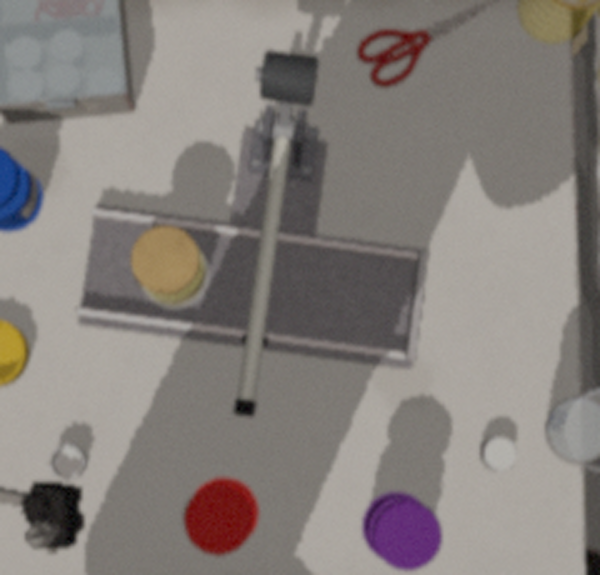

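The scene crop shows the lane with jar at crop (370,275), white bar with black end cap at (508,271), and a clamp stand with rods above. The top crop gives rail corners (97,208), (425,250), (410,362), (80,318), the jar lid (167,258), cap tip (244,407).

```bash
cat > h.py <<'E'
import numpy as np,cv2
def ray(d,p):
    R=np.array(d["R"]);C=-R.T@np.array(d["t"]);v=R.T@np.array([(p[0]-d["cx"])/d["fx"],(p[1]-d["cy"])/d["fy"],1]);return C,v/np.linalg.norm(v)
def onz(d,p,z):
    C,v=ray(d,p);return C+v*(z-C[2])/v[2]
def tri(d1,p1,d2,p2):
    A,a=ray(d1,p1);B,b=ray(d2,p2);s=np.linalg.lstsq(np.c_[a,-b],B-A,rcond=None)[0];P,Q=A+s[0]*a,B+s[1]*b
    return (P+Q)/2,np.linalg.norm(P-Q)
def proj(d,X):
    c=np.array(d["R"])@X+d["t"];return np.array([d["fx"]*c[0]/c[2]+d["cx"],d["fy"]*c[1]/c[2]+d["cy"]])
E
python3 - <<'E'
from h import *
np.set_printoptions(precision=3,suppress=True)
T=np.load("top0.npz");S=np.load("scene0.npz")
t=lambda x,y:(200+x/2.5,70+y/2.5)
s=lambda x,y:(140+x/2.6,120+y/2.6)
for n,p in dict(c1=(97,208),c2=(425,250),c3=(410,362),c4=(80,318)).items(): print(n,onz(T,t(*p),.026))
print("jar lid",onz(T,t(167,258),.094)); print("tip",onz(T,t(244,407),.085)); print("hinge",onz(T,t(285,130),.085))
for n,a,b in[("tip",t(244,407),s(508,271)),("lid",t(167,258),s(370,240)),("cw",t(290,78),s(344,115)),("clampEnd",(221,276),s(503,90)),("hub",(113,248),s(300,225)),("standtop",(122,206),s(243,190)),("rodleft",(36,234),s(122,348)),("shortend",(115,330),s(430,318)),("red",(288,276),s(569,325)),("purple",(361,283),s(676,255))]: print(n,*tri(T,a,S,b))
for n,p,z in[("cap_a",(228,253),.02),("cap_b",(399,251),.02),("jerry",(197,210),.022),("beaker",(436,241),.05)]: print(n,onz(T,p,z))
E
```

```text
c1 [0.646 0.064 0.026]
c2 [ 0.607 -0.234  0.026]
c3 [ 0.505 -0.219  0.026]
c4 [0.546 0.078 0.026]
jar lid [ 0.589 -0.006  0.094]
tip [ 0.463 -0.071  0.085]
hinge [ 0.702 -0.107  0.085]
tip [ 0.463 -0.071  0.083] 0.00032467884162966793
lid [ 0.59  -0.006  0.093] 0.0005159812807285153
cw [ 0.733 -0.111  0.132] 6.335105564336653e-05
clampEnd [0.393 0.034 0.363] 0.000497957278171419
hub [0.434 0.216 0.31 ] 0.002210931567087764
standtop [0.504 0.209 0.304] 0.003014917119036039
rodleft [0.459 0.363 0.27 ] 0.0003384569933537342
shortend [0.304 0.215 0.295] 0.0012358834964320213
red [ 0.372 -0.051  0.079] 0.0017197128683092314
purple [ 0.356 -0.205  0.083] 0.0027069294445386306
cap_a [0.421 0.086 0.02 ]
cap_b [ 0.423 -0.298  0.02 ]
jerry [0.517 0.157 0.022]
beaker [ 0.445 -0.375  0.05 ]
```

drive_tool:
  targets: [-4.4,0,-1.9,0,0,0,0,-4.4,0,-1.9,0,0,0,0,-4.4,0,-1.9,0,0,0,0,-4.4,0,-1.9,0,0,0,0,-4.4,0,-1.9,0,0,0,0,-4.4,0,-1.9,0,0,0,0,-4.4,0,-1.9,0,0,0,0,-4.4,0,-1.9,0,0,0,0,0,0,0,0,0.15,0,0,0,0,0,0,0.15,0,0,0,0,0,0,0.15,0,0]
  newtons: 20

```text
t: 1.48
position: [0.4566, -0.2398, 0.2348]
orientation: [[-0.988, -0.005, -0.156], [0.156, 0.005, -0.988], [0.006, -1.0, -0.005]]
force: [-0.0, -0.2, 0.5]
width: -0.0002
```

drive_tool:
  targets: [0,0,0,-0.14,0,0,0,0,0,0,-0.14,0,0,0,0,0,0,-0.14,0,0,0,0,0,0,-0.14,0,0,0,0,0,0,-0.14,0,0,0,0,0,0,0,0,0,0]

```text
t: 2.22
position: [0.4572, -0.2389, 0.2341]
orientation: [[-0.987, 0.101, -0.122], [0.158, 0.657, -0.737], [0.006, -0.747, -0.664]]
force: [0.9, -0.2, 0.0]
width: 0.0
```

```bash
cat >> h.py <<'E'
O=np.array([.578,-.088,0]);c,s_=np.cos(.14),np.sin(.14)
L=np.array([[c,s_,0],[-s_,c,0],[0,0,1]])   # columns: lane axes in world
def steps(*pts):
    from cell import observe
    o=observe();R=np.array(o["orientation"]);p=np.array(o["position"])
    print("t",round(o["t"],2),"lane now",np.round(L.T@(p-O),4),"F",np.round(o["force"],1),"j",np.round(o["joint_pos"],3).tolist())
    for q in pts:
        w=O+L@np.array(q);print(q,"tool cm",np.round(100*R.T@(w-p),2));p=w
E
python3 - <<'E'
from h import *
from cell import *
steps((-.09,-.06,.15),(-.09,-.06,.051),(-.09,0,.046),(-.087,0,.132),(-.056,0,.205),(-.001,0,.263),(.034,0,.284))
print(np.round(observe()["orientation"],3))
d=get_image("top");cv2.imwrite("pics/top1.png",d["img"][:,:,::-1]);np.savez("top1.npz",**d)
d=get_image("scene");cv2.imwrite("pics/scene1.png",d["img"][:,:,::-1])
E
```

```text
t 2.23 lane now [-0.0985 -0.1663  0.2341] F [ 0.9 -0.2  0. ] j [-0.795, 0.537, 0.201, 1.724, 0.561, 2.364]
(-0.09, -0.06, 0.15) tool cm [-0.7  13.35 -2.37]
(-0.09, -0.06, 0.051) tool cm [-0.05  7.4   6.58]
(-0.09, 0, 0.046) tool cm [ 0.11  4.36 -4.15]
(-0.087, 0, 0.132) tool cm [-0.25 -6.42 -5.72]
(-0.056, 0, 0.205) tool cm [-3.06 -5.43 -4.91]
(-0.001, 0, 0.263) tool cm [-5.47 -4.29 -3.95]
(0.034, 0, 0.284) tool cm [-3.49 -1.54 -1.46]
[[-0.987  0.101 -0.122]
 [ 0.158  0.657 -0.737]
 [ 0.006 -0.747 -0.664]]
```

View pics/top1.png

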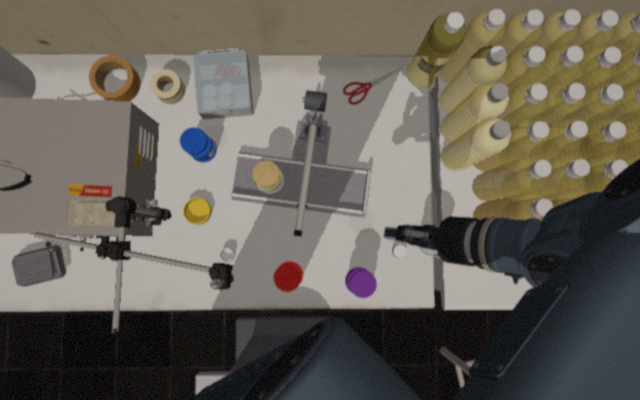

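The top view shows the gripper tip at about (395,233), clear of cap_b (399,251), and the barrier tip still at (298,233). Forearm comes from a high elbow.

drive_tool:
  targets: [-0.2,4.5,-0.8,0,0,0,0,-0.2,4.5,-0.8,0,0,0,0,-0.2,4.4,-0.8,0,0,0,0,0,2.5,2.2,0,0,0,0,0,2.5,2.2,0,0,0,0,0,2.5,2.2,0,0,0,0,0,0,0,0,0,0,0]

```text
t: 3.2
position: [0.4846, -0.1285, 0.0551]
orientation: [[-0.989, 0.107, -0.101], [0.146, 0.633, -0.761], [-0.017, -0.767, -0.641]]
force: [0.1, 0.3, -0.2]
width: -0.0
```

```bash
python3 - <<'E'
from h import *
steps((-.09,0,.048),(-.087,0,.132),(-.056,0,.205),(-.001,0,.263),(.034,0,.284))
E
```

```text
t 3.2 lane now [-0.0869 -0.0532  0.0551] F [ 0.1  0.3 -0.2] j [-0.612, 0.561, -0.233, 1.122, 0.618, 2.559]
(-0.09, 0, 0.048) tool cm [ 0.36  3.94 -3.63]
(-0.087, 0, 0.132) tool cm [-0.44 -6.44 -5.39]
(-0.056, 0, 0.205) tool cm [-3.22 -5.55 -4.66]
(-0.001, 0, 0.263) tool cm [-5.6  -4.35 -3.69]
(0.034, 0, 0.284) tool cm [-3.53 -1.55 -1.33]
```

Slide under the bar.

drive_tool:
  targets: [0.2,2.0,-1.8,0,0,0,0,0.2,2.0,-1.8,0,0,0,0,0,0,0,0,0,0,0,0,-1.5,-1.3,0,0,0,0]

```text
t: 3.7
position: [0.4919, -0.0755, 0.0744]
orientation: [[-0.989, 0.114, -0.094], [0.145, 0.621, -0.77], [-0.029, -0.775, -0.631]]
force: [5.2, -10.6, -2.3]
width: -0.0001
```

```bash
python3 - <<'E'
from h import *
from cell import *
steps((-.087,0,.132),(-.056,0,.205),(-.001,0,.263),(.034,0,.284))
a=get_image("top")["img"][130:300,230:480];b=get_image("scene")["img"][150:300,230:480]
v=np.vstack([cv2.resize(a,None,fx=2,fy=2),cv2.resize(b,None,fx=2,fy=1.7)])[:,:,::-1];cv2.imwrite("pics/m2.png",v[:600])
E
```

```text
t 3.7 lane now [-0.087   0.0003  0.0744] F [  5.2 -10.6  -2.3] j [-0.518, 0.482, -0.302, 1.05, 0.639, 2.67]
(-0.087, 0, 0.132) tool cm [-0.17 -4.49 -3.61]
(-0.056, 0, 0.205) tool cm [-3.31 -5.58 -4.56]
(-0.001, 0, 0.263) tool cm [-5.67 -4.35 -3.58]
(0.034, 0, 0.284) tool cm [-3.56 -1.54 -1.28]
```

View pics/m2.png

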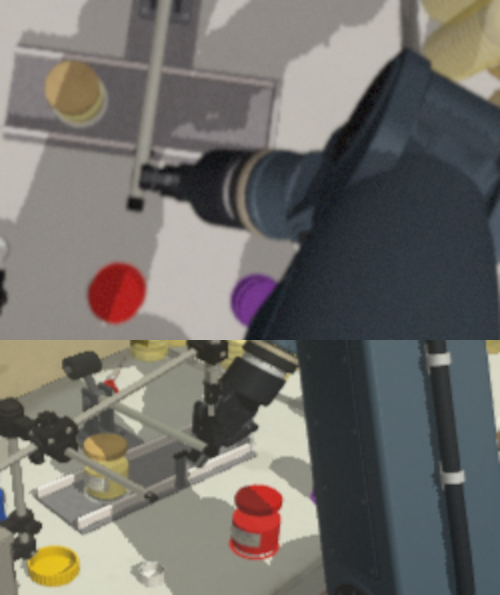

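The finger covers the bar near (145,175) in the top half, but whether it is under the bar is unclear, so I'll zoom in.

```bash
python3 - <<'E'
from h import *
from cell import *
d=get_image("scene");T=get_image("top")
for th in(0,.11):
    w=O+L@np.array([.13-.25*np.cos(th),0,.085+.25*np.sin(th)]);print(th,proj(d,w),proj(T,w))
b=d["img"][185:255,275:375];a=T["img"][180:260,270:350]
v=np.hstack([cv2.resize(b,(500,350),interpolation=cv2.INTER_CUBIC),cv2.resize(a,(300,350),interpolation=cv2.INTER_CUBIC)])[:,:,::-1];cv2.imwrite("pics/m3.png",cv2.convertScaleAbs(v,alpha=1.6,beta=20))
E
```

```text
0 [336.63208196 224.32386516] [297.71497297 234.80462447]
0.11 [336.63489962 215.54395219] [297.4304026  233.81235685]
```

View pics/m3.png

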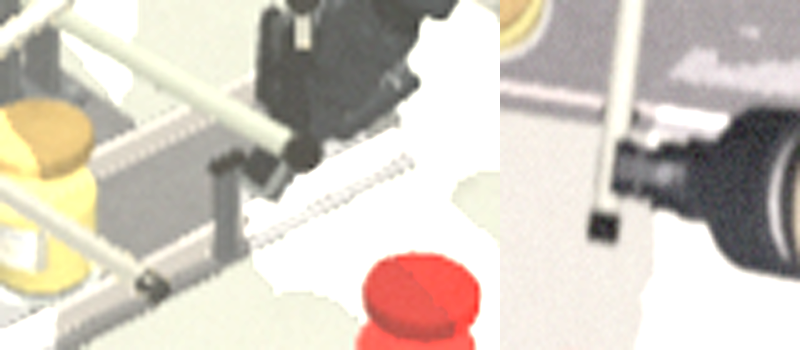

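The zoom shows the bar end at full-image (336,215), matching the raised-by-0.11 rad prediction, with the fingertip showing beneath it: the bar is on the finger. I'll continue along the arc.

drive_tool:
  targets: [-0.1,-2.2,-1.8,0,0,0,0,-0.1,-2.2,-1.8,0,0,0,0,-1.1,-1.8,-1.5,0,0,0,0,-1.1,-1.8,-1.5,0,0,0,0,-1.1,-1.8,-1.5,0,0,0,0,0,0,0,0,0,0,0]

```text
t: 4.65
position: [0.5291, -0.0858, 0.2202]
orientation: [[-0.988, 0.135, -0.079], [0.145, 0.595, -0.791], [-0.059, -0.792, -0.607]]
force: [-0.1, 0.1, -0.2]
width: -0.0003
```

```bash
python3 - <<'E'
from h import *
from cell import *
steps((-.001,.002,.263),(.034,.002,.284),(.055,.002,.29))
d=get_image("scene");T=get_image("top");np.savez("s3.npz",**d)
for th in(.5,.7,.9):
    w=O+L@np.array([.13-.25*np.cos(th),0,.085+.25*np.sin(th)]);print(th,proj(d,w),proj(T,w))
b=d["img"][130:250,245:385];a=T["img"][120:260,250:400]
v=np.hstack([cv2.resize(b,(420,360),interpolation=cv2.INTER_CUBIC),cv2.resize(a,(380,360),interpolation=cv2.INTER_CUBIC)])[:,:,::-1];cv2.imwrite("pics/m4.png",cv2.convertScaleAbs(v,alpha=1.5,beta=15))
E
```

```text
t 4.65 lane now [-0.0487 -0.0046  0.2202] F [-0.1  0.1 -0.2] j [-0.494, 0.376, -0.033, 1.365, 0.628, 2.706]
(-0.001, 0.002, 0.263) tool cm [-5.01 -2.75 -2.97]
(0.034, 0.002, 0.284) tool cm [-3.62 -1.49 -1.16]
(0.055, 0.002, 0.29) tool cm [-2.13 -0.37 -0.3 ]
0.5 [330.10837433 180.14708991] [298.13910273 217.15387689]
0.7 [322.98324934 161.15608043] [299.69904062 200.04085755]
0.9 [313.744841  143.0794624] [302.11306777 177.32963029]
```

View pics/m4.png

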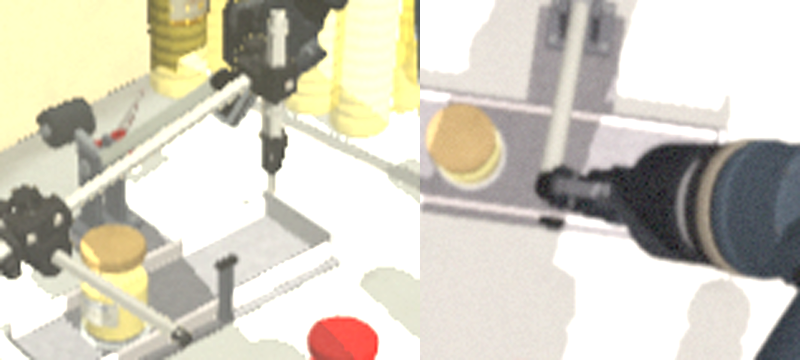

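Black cap in the top view at about full-image (302,206), so the arm is near 0.64 rad and still on the finger. I'll go on past balance.

drive_tool:
  targets: [-1.7,-0.9,-1.0,0,0,0,0,-1.7,-0.9,-1.0,0,0,0,0,-1.7,-0.9,-1.0,0,0,0,0,-1.9,-0.6,-0.5,0,0,0,0,-1.9,-0.6,-0.5,0,0,0,0,-1.9,-0.4,-0.3,0,0,0,0,0,0,0,0,0,0,0]

```text
t: 5.62
position: [0.6266, -0.0997, 0.2811]
orientation: [[-0.988, 0.124, -0.096], [0.151, 0.582, -0.799], [-0.044, -0.803, -0.594]]
force: [0.2, 0.3, 0.1]
width: 0.0002
```

```bash
python3 - <<'E'
from h import *
from cell import *
steps((-.03,-.1,.30))
d=get_image("scene");T=get_image("top")
for th in(.9,1.1,1.4,1.75):
    w=O+L@np.array([.13-.25*np.cos(th),0,.085+.25*np.sin(th)]);print(th,proj(d,w),proj(T,w))
b=d["img"][100:250,245:385];a=T["img"][40:240,240:400]
v=np.hstack([cv2.resize(b,(380,400),interpolation=cv2.INTER_CUBIC),cv2.resize(a,(320,400),interpolation=cv2.INTER_CUBIC)])[:,:,::-1];cv2.imwrite("pics/m5.png",cv2.convertScaleAbs(v,alpha=1.5,beta=15))
E
```

```text
t 5.62 lane now [ 0.0498 -0.0048  0.2811] F [0.2 0.3 0.1] j [-0.435, 0.506, 0.348, 1.576, 0.62, 2.792]
(-0.03, -0.1, 0.3) tool cm [ 7.78 -7.51  6.4 ]
0.9 [313.744841  143.0794624] [302.11306777 177.32963029]
1.1 [302.95700881 126.99726991] [305.31037145 149.98702918]
1.4 [285.34779124 108.50016468] [311.16537906 104.14139906]
1.75 [265.36337718  97.4330998 ] [318.41903753  52.75269893]
```

View pics/m5.png

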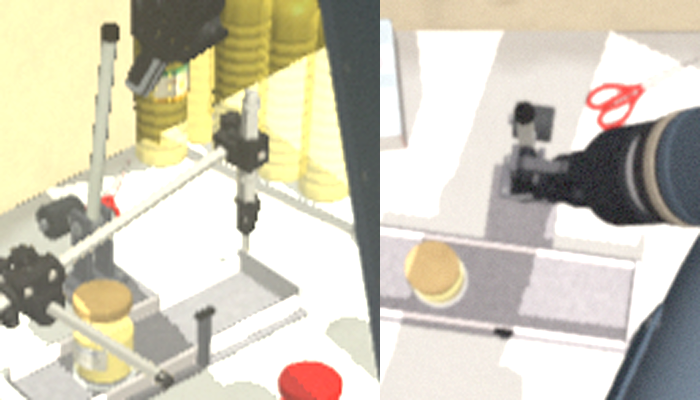

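Cap at scene (285,112) and top (311,96): the arm is at about 1.43 rad, beyond balance. I'll retreat so it can settle on its stop.

drive_tool:
  targets: [2.6,-2.5,2.1,0,0,0,0,2.6,-2.5,2.1,0,0,0,0,2.6,-2.5,2.1,0,0,0,0,0,0,0,0.15,0,0,0,0,0,0,0.15,0,0,0,0,0,0,0.15,0,0,0,0,0,0,0.15,0,0,0,0,0,0,0.1,0,0,0,0,0,0,0,0,0,0]

```text
t: 6.85
position: [0.5201, -0.1821, 0.2971]
orientation: [[-0.987, 0.021, -0.157], [0.155, -0.084, -0.984], [-0.033, -0.996, 0.08]]
force: [0.1, 0.3, -0.4]
width: 0.0002
```

```bash
python3 - <<'E'
from h import *
from cell import *
steps((-.03,-.05,.30),(0,.14,.3))
print(np.round(observe()["orientation"],3))
d=get_image("scene");T=get_image("top")
np.savez("top5.npz",**T);np.savez("scene5.npz",**d)
for th in(1.4,1.6,1.75):
    w=O+L@np.array([.13-.25*np.cos(th),0,.085+.25*np.sin(th)]);print(th,proj(d,w),proj(T,w))
# clamp vertical extent
for z in(.2,.25,.3,.35,.4,.45): print(z,proj(d,np.array([.393,.034,z])))
a=T["img"][20:400,60:560];b=d["img"][60:260,220:440]
v=np.hstack([cv2.resize(a,(500,380)),cv2.resize(b,(290,380))])[:,:,::-1]
cv2.imwrite("pics/m6.png",cv2.convertScaleAbs(v,alpha=1.4,beta=10))
E
```

```text
t 6.85 lane now [-0.0442 -0.1013  0.2971] F [ 0.1  0.3 -0.4] j [-0.297, 0.237, 0.129, 1.418, -0.074, 3.0]
(-0.03, -0.05, 0.3) tool cm [-1.35 -0.66 -5.11]
(0, 0.14, 0.3) tool cm [ -2.7   -1.43 -18.99]
[[-0.987  0.021 -0.157]
 [ 0.155 -0.084 -0.984]
 [-0.033 -0.996  0.08 ]]
1.4 [285.34779124 108.50016468] [311.16537906 104.14139906]
1.6 [273.66048988 100.71945084] [315.35794604  73.74032064]
1.75 [265.36337718  97.4330998 ] [318.41903753  52.75269893]
0.2 [331.01242022 218.07957671]
0.25 [331.71759681 199.84877631]
0.3 [332.46176152 180.6100232 ]
0.35 [333.24823967 160.27734861]
0.4 [334.08074579 138.75472129]
0.45 [334.96344231 115.93453087]
```

View pics/m6.png

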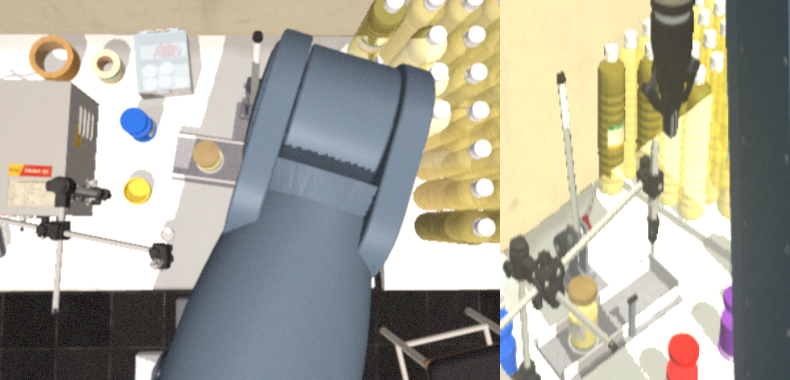

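The arm stands raised (scene cap at (265,99), matching the 1.75 rad prediction); the lane and jar are undisturbed. Before reaching behind the jar I'll fit the arm's kinematics from logged poses, to check forearm clearance over the clamp stand (top about z 0.42 at (0.39, 0.03)).

```bash
python3 - <<'E'
import numpy as np
D=[([-1.264,.238,-.013,1.319,0,1.571],[.1584,-.5002,.2388],[0,.001,-1]),
([-0.795,0.537,0.201,1.724,0.561,2.364],[.4572,-.2389,.2341],[.101,.657,-.747]),
([-0.612,0.561,-0.233,1.122,0.618,2.559],[.4846,-.1285,.0551],[.107,.633,-.767]),
([-0.518,0.482,-0.302,1.05,0.639,2.67],[.4919,-.0755,.0744],[.114,.621,-.775]),
([-0.494,0.376,-0.033,1.365,0.628,2.706],[.5291,-.0858,.2202],[.135,.595,-.792]),
([-0.435,0.506,0.348,1.576,0.62,2.792],[.6266,-.0997,.2811],[.124,.582,-.803]),
([-0.297,0.237,0.129,1.418,-0.074,3.0],[.5201,-.1821,.2971],[.021,-.084,-.996])]
A=[];b=[]
for j,p,y in D:
    u=np.array([np.cos(j[0]),np.sin(j[0]),0]);z=np.array([0,0,1.]);B=j[1]-j[2];P=B+j[3]
    dirn=lambda q:u*np.cos(q)-z*np.sin(q)
    cols=[u,z,u*np.sin(j[1])+z*np.cos(j[1]),dirn(B),dirn(P),np.array(y)]
    A.append(np.c_[tuple(cols)]);b.append(p)
A=np.vstack(A);b=np.hstack(b);x,*_=np.linalg.lstsq(A,b,rcond=None)
print("a,H,L1,L2,d,L3",np.round(x,3),"res",np.abs(A@x-b).max(),np.linalg.svd(A)[1])
a,H,L1,L2,d,L3=x
from scipy.optimize import fsolve
for r,zt in((.6,.035),(.6,.15),(.6,.25)):
    W=(r,zt+d+L3)
    s=fsolve(lambda q:[a+L1*np.sin(q[0])+L2*np.cos(q[1])-W[0],H+L1*np.cos(q[0])-L2*np.sin(q[1])-W[1]],[.3,.4])
    E=(a+L1*np.sin(s[0]),H+L1*np.cos(s[0]));f=(.393-E[0])/(W[0]-E[0])
    print(zt,"q",s,"elbow",np.round(E,3),"wrist",np.round(W,3),"forearm z at r=.393",E[1]+f*(W[1]-E[1]))
E
```

```text
a,H,L1,L2,d,L3 [-0.001  0.193  0.592  0.397  0.132  0.299] res 0.0061358843411252195 [5.14265118 3.71672392 1.17599431 0.48140805 0.3225461  0.13354699]
0.035 q [0.50792314 0.66372294] elbow [0.287 0.71 ] wrist [0.6   0.466] forearm z at r=.393 0.6277580628767401
0.15 q [0.40886458 0.40250159] elbow [0.235 0.736] wrist [0.6   0.581] forearm z at r=.393 0.6689951593397012
0.25 q [0.36113214 0.16734969] elbow [0.209 0.747] wrist [0.6   0.681] forearm z at r=.393 0.7158343599237255
```

Forearm passes at z≈0.63, well above the stand. I'll level the tool and go over to behind the jar, high.

drive_tool:
  targets: [0,0,0,-0.085,0,0,0,-0.7,0,-4.3,0,0,0,0,-0.7,0,-4.3,0,0,0,0,-0.7,0,-4.3,0,0,0,0,-0.7,0,-4.3,0,0,0,0,-0.7,0,-4.3,0,0,0,0,-0.7,0,-4.3,0,0,0,0,0,0,0,0,0,0,0]

```text
t: 7.95
position: [0.5913, -0.0061, 0.3033]
orientation: [[-0.998, 0.03, -0.046], [0.049, 0.078, -0.996], [-0.026, -0.997, -0.079]]
force: [-0.5, -0.6, -0.9]
width: -0.0004
```

```bash
python3 - <<'E'
from h import *
from cell import *
steps((0,.155,.15),(0,.155,.05))
print(np.round(observe()["orientation"],3))
d=get_image("scene");w=get_image("wrist")
h=cv2.cvtColor(d["img"],cv2.COLOR_RGB2HSV)
v=np.hstack([cv2.resize(d["img"][60:300,180:440],(400,370)),cv2.resize(w["img"],(400,370))])[:,:,::-1]
cv2.imwrite("pics/m7.png",cv2.convertScaleAbs(v,alpha=1.4,beta=10))
E
```

```text
t 7.95 lane now [0.0018 0.083  0.3033] F [-0.5 -0.6 -0.9] j [-0.05, 0.324, 0.267, 1.487, 0.079, 3.14]
(0, 0.155, 0.15) tool cm [-0.08 15.86 -5.96]
(0, 0.155, 0.05) tool cm [0.26 9.97 0.79]
[[-0.998  0.03  -0.046]
 [ 0.049  0.078 -0.996]
 [-0.026 -0.997 -0.079]]
```

View pics/m7.png

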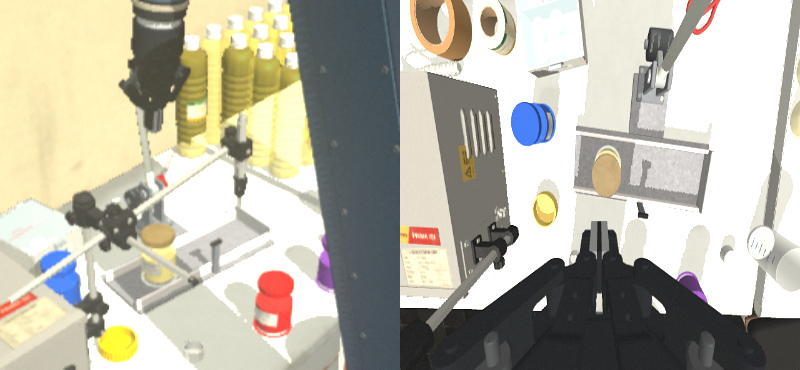

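j5 sits at its 3.14 limit; I'll turn the jaws a quarter turn back (negative about tool y), which also suits the push.

drive_tool:
  targets: [0,0,0,0.07,0,0,0,0,0,0,0,-0.16,0,0,0,0,0,0,-0.16,0,0,0,0,0,0,-0.16,0,0,0,0,0,0,-0.16,0,0,0,0,0,0,-0.16,0,0,0,0,0,0,-0.16,0,0,0,0,0,0,-0.16,0,0,0,0,0,0,-0.16,0,0,0,0,0,0,-0.16,0,0,0,0,0,0,0,0,0]

```text
t: 9.43
position: [0.5869, -0.0235, 0.3047]
orientation: [[-0.128, 0.026, 0.991], [-0.992, 0.01, -0.129], [-0.013, -1.0, 0.024]]
force: [-0.7, 0.2, -0.3]
width: 0.0001
```

```bash
python3 - <<'E'
from h import *
from cell import *
print(np.round(observe()["orientation"],3))
steps((0,.155,.30),(0,.155,.15),(0,.155,.05))
# jar lid position refine, from first top image
for f in("top0","top5"):
    T=np.load(f+".npz");h=cv2.cvtColor(T["img"],cv2.COLOR_RGB2HSV)
    m=cv2.inRange(h,(8,70,120),(22,200,255));m[:150]=0;m[200:]=0;m[:,:245]=0;m[:,290:]=0
    M=cv2.moments(m,True);p=(M["m10"]/M["m00"],M["m01"]/M["m00"]);print(f,p,M["m00"],"jar lane",L.T@(onz(T,p,.102)-O))
E
```

```text
[[-0.128  0.026  0.991]
 [-0.992  0.01  -0.129]
 [-0.013 -1.     0.024]]
t 9.43 lane now [-2.000e-04  6.520e-02  3.047e-01] F [-0.7  0.2 -0.3] j [-0.046, 0.319, 0.264, 1.491, 0.011, 1.654]
(0, 0.155, 0.3) tool cm [-8.98  0.59  0.1 ]
(0, 0.155, 0.15) tool cm [ 0.2  14.99 -0.37]
(0, 0.155, 0.05) tool cm [ 0.13 10.   -0.24]
top0 (265.8048780487805, 173.76910569105692) 615.0 jar lane [-0.00280924  0.08343344  0.102     ]
top5 (265.9100169779287, 173.69949066213923) 589.0 jar lane [-0.00263307  0.08323711  0.102     ]
```

drive_tool:
  targets: [-4.5,0.2,0,0,0,0,0,-4.5,0.2,0,0,0,0,0,0,5,-0.1,0,0,0,0,0,5,-0.1,0,0,0,0,0,5,-0.1,0,0,0,0,0,0,0,0,0,0,0]

```text
t: 10.18
position: [0.6008, 0.0684, 0.1497]
orientation: [[-0.157, 0.03, 0.987], [-0.988, 0.01, -0.157], [-0.014, -1.0, 0.028]]
force: [-0.2, 0.1, 0.6]
width: 0.0
```

```bash
python3 - <<'E'
from h import *
steps((-.002,.155,.05),(-.002,.13,.05),(-.002,-.05,.05))
E
```

```text
t 10.18 lane now [0.0008 0.158  0.1497] F [-0.2  0.1  0.6] j [0.11, 0.392, -0.023, 1.125, 0.006, 1.839]
(-0.002, 0.155, 0.05) tool cm [ 0.45  9.95 -0.55]
(-0.002, 0.13, 0.05) tool cm [ 2.5  -0.03  0.04]
(-0.002, -0.05, 0.05) tool cm [18.   -0.25  0.32]
```

drive_tool:
  targets: [0,3.3,-0.1,0,0,0,0,0,3.3,-0.1,0,0,0,0,0,3.2,-0.1,0,0,0,0,1.0,0,0,0,0,0,0,0.8,0,0,0,0,0,0,0.6,0,0,0,0,0,0,0.6,0,0,0,0,0,0,0.6,0,0,0,0,0,0,0.6,0,0,0,0,0,0,0,0,0,0,0,0,0]

```text
t: 11.42
position: [0.6036, 0.0244, 0.0659]
orientation: [[-0.17, 0.051, 0.984], [-0.985, 0.011, -0.171], [-0.02, -0.999, 0.049]]
force: [0.7, 0.6, 0.3]
width: 0.0001
```

```bash
python3 - <<'E'
from h import *
from cell import *
steps((-.002,-.05,.05))
d=get_image("scene");w=get_image("top")
v=np.hstack([cv2.resize(d["img"][120:270,220:380],(400,375)),cv2.resize(w["img"][100:250,200:400],(400,375))])[:,:,::-1]
cv2.imwrite("pics/m8.png",cv2.convertScaleAbs(v,alpha=1.4,beta=10))
E
```

```text
t 11.43 lane now [0.0096 0.1149 0.0659] F [0.7 0.6 0.3] j [0.036, 0.441, -0.179, 0.899, 0.01, 1.779]
(-0.002, -0.05, 0.05) tool cm [16.55  1.23 -0.71]
```

View pics/m8.png

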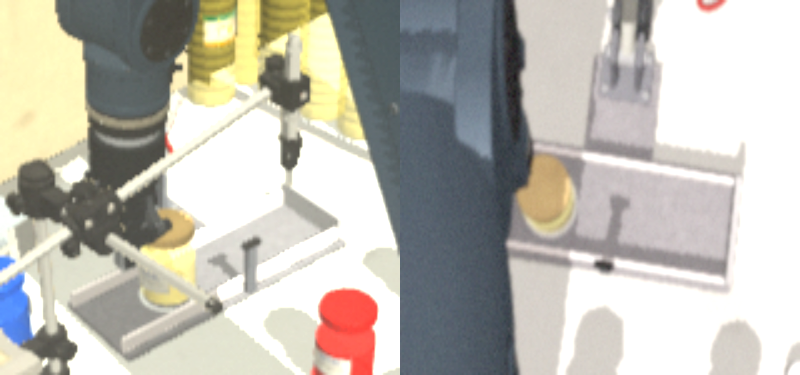

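Jar upright and moved about 15 mm along the lane (lid at full-image (273,176)). The tool is a bit high (z 0.066) and 10 mm to +x, so I'll back off, correct, and push on.

drive_tool:
  targets: [-1.5,0,0,0,0,0,0,0,0.8,-0.7,-0.05,0,0,0,0,0.8,-0.7,0,0,0,0,0,0,0,0,0,0,0]

```text
t: 12.02
position: [0.5925, 0.0458, 0.0489]
orientation: [[-0.169, 0.001, 0.986], [-0.985, 0.02, -0.169], [-0.02, -1.0, -0.002]]
force: [-0.4, 0.1, 0.3]
width: -0.0002
```

```bash
python3 - <<'E'
from h import *
from cell import *
steps((-.002,-.05,.05))
print(np.round(observe()["orientation"],3))
E
```

```text
t 12.03 lane now [-0.0043  0.1345  0.0489] F [-0.4  0.1  0.3] j [0.067, 0.474, -0.17, 0.924, 0.02, 1.807]
(-0.002, -0.05, 0.05) tool cm [18.43 -0.49  0.77]
[[-0.169  0.001  0.986]
 [-0.985  0.02  -0.169]
 [-0.02  -1.    -0.002]]
```

drive_tool:
  targets: [0.9,0,0.03,0,0,0,0,0.7,0,0.03,0,0,0,0,0.7,0,0.03,0,0,0,0,0.7,0,0.03,0,0,0,0,0.7,0,0.03,0,0,0,0,0.7,0,0.03,0,0,0,0,0.7,0,0.03,0,0,0,0,0.7,0,0.03,0,0,0,0,0.7,0,0.03,0,0,0,0,0.7,0,0.03,0,0,0,0]

```text
t: 13.28
position: [0.5836, -0.0304, 0.0486]
orientation: [[-0.169, 0.005, 0.986], [-0.985, 0.021, -0.169], [-0.021, -1.0, 0.001]]
force: [0.3, 1.2, 1.2]
width: 0.0
```

```bash
cat > jar.py <<'E'
from h import *
from cell import *
steps((-.002,-.05,.05))
T=get_image("top");h=cv2.cvtColor(T["img"],cv2.COLOR_RGB2HSV)
m=cv2.inRange(h,(8,70,120),(22,200,255));m[:150]=0;m[215:]=0;m[:,:245]=0;m[:,372:]=0
n,_,st,ce=cv2.connectedComponentsWithStats(m)
for i in range(1,n):
    if st[i,4]>100: print(st[i],ce[i].round(1),"jar lane",(L.T@(onz(T,ce[i],.102)-O)).round(4))
E
python3 jar.py
```

```text
t 13.28 lane now [-0.0025  0.0578  0.0486] F [0.3 1.2 1.2] j [-0.063, 0.459, -0.198, 0.91, 0.021, 1.678]
(-0.002, -0.05, 0.05) tool cm [10.77 -0.37  0.37]
[297 166  16  28 306] [304.6 179.7] jar lane [-0.004   0.0012  0.102 ]
```

drive_tool:
  targets: [0.8,0,0.03,0,0,0,0,0.8,0,0.03,0,0,0,0,0.8,0,0.03,0,0,0,0,0.8,0,0.03,0,0,0,0,0.8,0,0.03,0,0,0,0,0.8,0,0.03,0,0,0,0,0.8,0,0.03,0,0,0,0,0.8,0,0.03,0,0,0,0,0.8,0,0.03,0,0,0,0,0.8,0,0.03,0,0,0,0,0.8,0,0.03,0,0,0,0]

```text
t: 14.7
position: [0.571, -0.1243, 0.0466]
orientation: [[-0.169, 0.005, 0.986], [-0.985, 0.02, -0.169], [-0.021, -1.0, 0.001]]
force: [0.9, 0.9, 1.8]
width: 0.0001
```

```bash
python3 jar.py
```

```text
t 14.7 lane now [-0.0019 -0.0369  0.0466] F [0.9 0.9 1.8] j [-0.225, 0.463, -0.196, 0.911, 0.021, 1.515]
(-0.002, -0.05, 0.05) tool cm [ 1.3  -0.37  0.03]
```

About 23 mm to go; small steps while watching the force.

drive_tool:
  targets: [0.6,-0.1,0,0,0,0,0,0.6,-0.1,0,0,0,0,0,0.5,0,0,0,0,0,0,0.4,0,0,0,0,0,0,0,0,0,0,0,0,0]

```text
t: 15.38
position: [0.5676, -0.1459, 0.0487]
orientation: [[-0.168, 0.006, 0.986], [-0.985, 0.023, -0.168], [-0.024, -1.0, 0.002]]
force: [0.2, 1.4, -0.0]
width: 0.0002
```

drive_tool:
  targets: [0.3,0,0,0,0,0,0,0.2,0,0,0,0,0,0,0,0,0,0,0,0,0]

```text
t: 15.75
position: [0.5682, -0.1464, 0.05]
orientation: [[-0.164, 0.01, 0.986], [-0.986, 0.032, -0.165], [-0.033, -0.999, 0.004]]
force: [-0.5, 1.0, -0.1]
width: 0.0
```

It stopped advancing, so the jar is on the stop. Back away, lift clear, then check.

drive_tool:
  targets: [-1.5,0,0,0,0,0,0,-2.5,0,0,0,0,0,0,-2.5,0,0,0,0,0,0,0,-5,0,0,0,0,0,0,-5,0,0,0,0,0,0,-5,0,0,0,0,0,-4,-4,0,0,0,0,0,-5,0,0,0,0,0,0,-5,0,0,0,0,0,0,0,0,0,0,0,0]

```text
invalid input
```

```bash
python3 jar.py; python3 - <<'E'
from h import *
from cell import *
d=get_image("scene");w=get_image("top")
v=np.hstack([cv2.resize(d["img"][70:270,200:400],(400,400)),cv2.resize(w["img"][20:300,190:470],(400,400))])[:,:,::-1]
cv2.imwrite("pics/m9.png",cv2.convertScaleAbs(v,alpha=1.4,beta=10))
E
```

```text
t 15.75 lane now [-0.0015 -0.0592  0.05  ] F [-0.5  1.  -0.1] j [-0.269, 0.463, -0.187, 0.92, 0.034, 1.467]
(-0.002, -0.05, 0.05) tool cm [-0.91  0.03 -0.07]
```

Row count error; resend. Pictures are used up, so remaining checks will be numeric.

drive_tool:
  targets: [-1.5,0,0,0,0,0,0,-2.5,0,0,0,0,0,0,-2.5,0,0,0,0,0,0,0,-5,0,0,0,0,0,0,-5,0,0,0,0,0,0,-5,0,0,0,0,0,-5,0,0,0,0,0,0,-5,0,0,0,0,0,0,-5,0,0,0,0,0,0,0,0,0,0,0,0,0]

```text
t: 17.15
position: [0.6035, 0.0694, 0.2098]
orientation: [[-0.169, 0.009, 0.986], [-0.985, 0.025, -0.169], [-0.026, -1.0, 0.004]]
force: [-0.1, -0.3, 0.6]
width: -0.0
```

```bash
python3 jar.py; python3 - <<'E'
from h import *
from cell import *
d=get_image("scene")
h=cv2.cvtColor(d["img"],cv2.COLOR_RGB2HSV);m=cv2.inRange(h,(8,70,110),(22,200,255));m[:140]=0;m[260:]=0;m[:,:230]=0;m[:,385:]=0
n,_,st,ce=cv2.connectedComponentsWithStats(m)
for i in range(1,n):
    if st[i,4]>60: print("scene",st[i],ce[i].round(1))
for y in(-.095,-.103): print(y,"expected lid px",proj(d,O+L@np.array([0,y,.102])),"top",proj(get_image("top"),O+L@np.array([0,y,.102])))
w=d["img"][88:112,252:280].min(axis=2);yy,xx=np.where(d["img"][85:115,250:285].max(axis=2)<60);print("dark cap",len(xx),xx.mean()+250 if len(xx) else 0,yy.mean()+85 if len(xx) else 0)
E
```

```text
t 17.15 lane now [0.0033 0.1594 0.2098] F [-0.1 -0.3  0.6] j [0.102, 0.382, 0.119, 1.297, 0.024, 1.843]
(-0.002, -0.05, 0.05) tool cm [21.36 15.42  0.04]
[339 173  27  28 599] [352.3 186.2] jar lane [-0.0041 -0.1     0.102 ]
scene [326 182  20  13 176] [335.7 188.4]
-0.095 expected lid px [333.32766912 185.38862547] top [350.20783381 184.02703979]
-0.103 expected lid px [335.4579295 184.3823229] top [353.9740411  184.54456067]
dark cap 168 264.89285714285717 99.44642857142857
```

Numbers agree: the lid is a full round blob (27×28 px) at lane y ≈ −0.100 (target −0.103, allowed −0.093 to −0.115), and x ≈ −0.004. The barrier cap is at (265,99), the raised-on-stop position. The gripper is clear at z 0.21.

```bash
python3 -c "
from cell import *
print(hand_in())"
```

```text
the job is handed in; nothing more can be done
None
```

I raised the barrier and pushed the jar along the lane to the end stop, then handed the job in after about 17 s of robot time. No verdict was reported.

- **Barrier:** I lifted it with the closed fingers slanted under its free end and let go past balance. It settled on its stop, and the last image put its end cap at (265, 99), where I predicted it for 1.75 rad.
- **Jar:** I pushed it from behind until it stopped moving: a further 5 mm command moved the tool only about 0.5 mm. The last top image puts it at lane y ≈ −0.100 m (allowed −0.115 to −0.093) and x ≈ −0.004 m. Its lid shows as a full round blob, so it looks upright.
- **Gripper:** It finished clear of everything, at z ≈ 0.21 m.

**What went less smoothly:**
- The last wrist joint reached its 3.14 rad limit on the way to the jar, so I turned the jaws back a quarter turn.
- The first push ran about 15 mm too high and 10 mm off to one side, and I corrected it.
- A 10 N sideways force showed for a moment as the finger slid under the bar.
- One move call was refused for a wrong number count, and nothing moved.
- I reached the 12-picture limit, so the final checks were numeric only.
- I did not re-measure the other items on the desk. The fingers stayed clear of them in every picture I viewed.

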